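Lock the telescoping support post

TASK

Lower the support stand's post to its locked height: squeeze the spring button flush into the post, work the post down into the sleeve with the button inside until the post bottoms, then turn it gently until the button pops fully out through the hole in the sleeve, stop there and let go. Feel your way: never force the button against the sleeve, and leave the other things on the bench where they are.

Things in the scene. Friction and masses are not known exactly. Their poses are not given: they have to be found in the camera images.
- stand: Fixed support stand: dark steel base plate 120 x 120 x 12 mm carrying an upright round aluminium sleeve, outer diameter 41 mm, inner 33 mm, with one hole in its side (see rim). Origin: underside of the plate, on the sleeve's axis; z up. The hole is on the side of the stand's +x axis. Neither plate nor sleeve can move.
- rim (a point): Centre of the sleeve's rim, on its axis, 120 mm above the bench. The sleeve's only hole, 16 x 16 mm, is centred 20 mm below the rim; around the sleeve its exact place is not measured: up to 0.45 rad (26 degrees) to either side of the stand's +x axis, so the button must be felt into it.
- post: Steel post, a round tube of diameter 30 mm, standing in the sleeve on the same axis. It only slides up or down and turns; friction of about 7 N (more than its weight of 2 to 5 N) keeps it at any height. Tube and black cap reach 36 mm above the origin, a small V rest 42 mm; only the button is wider than the tube. Origin: on the axis at the button's centre height; z up, x points to the button's side.
- post_drop (a joint): How far the post has gone down, m: 0 = highest, button centre 25 mm above the rim; 0.025 = button centre level with the rim; 0.045 = bottomed on its inner stop, button centre at the height of the hole's centre. Start: 0 to 0.012.
- post_turn (a joint): Turn of the post about its axis, rad, anticlockwise seen from above: 0 = button towards the stand's +x axis. At the start 0.8 to 0.95, so the hole is reached by turning clockwise (down to somewhere between 0.45 and -0.45).
- button_in (a joint): How far the spring button is pressed in, m: 0 = fully out, 9 mm proud of the tube (spring 1.5 N); 0.009 = flush (4.2 N); about 0.0075 = held in by the sleeve's bore; back to about 0 = popped out through the hole, whose edges then stop the post turning or sliding.
- button_tip (a point): Outermost point of the button, a level round steel pin of diameter 12 mm with a half-ball end, 24 mm from the post's axis when out. Fingertips that squeeze only its upper half let its lower half go under the rim before they meet the rim; once the rim covers about 4 mm of it, it stays in when let go.
- post_top (a point): Centre of the top of the post's V rest, on the axis.
- spacer_ring: Bystander, to be left alone: a thick steel ring (spacer), 38 mm across, 14 mm high, lying beside the stand. Origin at its underside.
- wrench: Bystander, to be left alone: an open-ended wrench 160 mm long, lying on the bench on the other side of the stand.
- tape_roll: Bystander, to be left alone: a roll of paper tape, 90 mm across, 24 mm high, lying flat. Origin at its underside.
- solder_spool: Bystander, to be left alone: a metal spool 52 mm across, 44 mm high, standing. Origin at its underside.
- screwdriver: Bystander, to be left alone: a black-handled screwdriver lying on the bench.

How it is judged (in metres and radians):
On the way:
1. the button, pressed in, has gone under the sleeve's rim (its centre 5 mm or more below the rim) (value of joint post_drop above 0.03 m and value of joint button_in above 0.005 m), for 0.2 s.
At the end, for the whole second after the job is handed in: The post is down at its stop to within 2.5 mm (post_drop above 0.0425) and the button has popped out through the sleeve's hole (pressed in by less than 2.5 mm), the post at rest and let go (value of joint post_drop above 0.0425 m and value of joint button_in below 0.0025 m and linear speed of post below 0.01 m/s); the robot touches nothing.
It fails at once if the button is forced against the sleeve (rim, bore or hole edge) with more than 20 N (contact force between post and stand above 20 N).
It fails at once if a bystander is shifted by more than 30 mm (distance of any of spacer_ring, wrench, tape_roll, solder_spool, screwdriver from where it was at the start of the episode above 0.03 m).
It also fails if it takes over 64 s, if anything falls off the work surface, if the arm or the gripper's body presses on something with over 40 N, if the wrist force passes 120 N, or if a joint passes its speed limit or range.

ROBOT

A 6-joint arm with a two-finger parallel gripper is mounted at the origin on the work surface. World frame = base frame: x ahead of the robot, y to its left, z up, the work surface at z = 0. Lengths are in mm, angles in rad, forces in N, time in s.
With the tool pointing down it reaches from about 350 to 975 mm from the base axis. Payload 7.1 kg.
Tool frame: the origin (TCP) lies between the finger pads; the fingertips stand 19 mm ahead of it and the grasp point (between the pads) is the TCP; z points along the fingers, y is the line along which they close (so a half turn about z gives the same grasp; the last joint's range is limited). The gripper opens to 88 mm and grips with 3 to 60 N. Pads are 20 mm wide; open, the fingers measure 115 mm over their backs; the gripper's body (75 mm by 178 mm) begins 61 mm behind the grasp point.
Start: joints at [1.306, 0.423, 1.63, -0, 1.089, -0.019], TCP at [152.051, 606.206, 218.575] pointing down, gripper open.
Joint ranges: [-3, 3], [-0.9, 2.11], [0.09, 2.58], [-1.31, 4.45], [0.11, 2.69], [-2.54, 2.54]. Speed limits (rad/s): [2.39, 2.39, 3.01, 3.14, 3.14, 3.14].

INTERFACE

Orientations are given as a rotation vector (axis times angle).
In Python, from workcell import ctrl gives the robot as it stands.
- The arm moves only by the tool arm_command, never from a script. Its argument "series" is a list of rows, each an object with "linear": the shift along the tool's x, y, z in m, a list of three; "turn": the turn about the tool's z in rad. A call has 1 to 10 rows; each row shifts and turns the commanded pose from where the row before left it, along the tool's axes as they then stand; what a row does not reach is not made up. A row lasts 1/10 s, in which the tool goes at most 50 mm and 8.59 degrees, less where a joint would pass 70% of its speed; a pose out of reach is approached as far as the arm can. A call with a gripper value outside its range is refused whole. "jaw" is the opening, from -1 (shut) to 1 (fully open), set as the call begins (left out, the last holds). The fingers move at their own pace and stop on an object; the grip force is fixed at half the most. Time passes only in rows, so rows that do not move let the fingers close. It gives the time, the measured TCP pose, the force, the opening and the grip force at its end, in the units of the state.
- ctrl.get_obs(): the state, without advancing time (a new reading comes with each control period).
- ctrl.get_image(name): name is "side" or "top" or "wrist"; returns a dict with "frame" (384x512x3 uint8, blue, green, red), "fx", "fy", "cx", "cy" (pixels), "k1" (the pictures are not rectified: a ray, as slopes to the right and down, at radius r is drawn at 1 + k1 r^2 times it, then the intrinsics apply), "rvec" (rotation vector, rad) and "tvec" (3), from world to camera coordinates, as OpenCV has them. Camera axes: x right, y down, z forward; pixel columns grow to the right and rows downward; lengths in mm; the calibration is good to about 2 mm. A picture is of the moment at which its call begins. There is no depth.
- ctrl.close_job(): hands the job in; it is judged then, once.
The state is a dict: "t": time; "qpos": joint angles; "qvel": joint speeds; "joint_torque": joint torques, N m; "ee_pos": TCP position; "orientation": TCP orientation; "ft_force": force on the tool from outside, world axes, zero at the start; "moment": the same for the moment, N m; "width": finger opening in mm; "grasp_force": force on a finger pad.
Only numpy, scipy, OpenCV 4.12 (cv2) and the standard library are available. Lean on these libraries where they do the work, as an engineer would, in place of code of your own. Each camera call takes 0.05 s, during which the arm holds its last target. There are 200 camera calls.

## Working session

There is one attempt and no reset: what is moved stays moved. The work goes in short steps, Python scripts to look and compute and a tool call to move; the robot and the scene stay as the last step left them, time stands still between calls to the robot, and variables do not carry over. Pictures are saved under pics/ and viewed, at most 10 in all, crops included, and the job is handed in when it is done.

Besides the shell and the picture viewer there is one more tool, called after "Call:" as name([rows], argument=value, ...), one row to a line, values as JSON. arm_command: Moves the arm, as the interface text tells. Its arguments: {"type":"object","properties":{"series":{"type":"array"},"jaw":{"type":"number"}},"required":["series"]}

```bash
mkdir -p pics; cat > h.py <<'E'
import numpy as np, cv2
from workcell import ctrl
def cam(n):
    d=ctrl.get_image(n); K=np.array([[d['fx'],0,d['cx']],[0,d['fy'],d['cy']],[0,0,1.]])
    return d['frame'],K,np.array([d['k1'],0,0,0,0.]),np.array(d['rvec'],float).ravel(),np.array(d['tvec'],float).ravel()
def ray(c,u,v):
    _,K,D,r,t=c; R=cv2.Rodrigues(r)[0]
    p=cv2.undistortPoints(np.array([[[u,v]]],float),K,D)[0,0]
    d=R.T@np.array([p[0],p[1],1]); return -R.T@t,d/np.linalg.norm(d)
def onz(c,u,v,z):
    o,d=ray(c,u,v); return o+d*(z-o[2])/d[2]
def tri(a,b):
    (o,d),(p,e)=a,b; s=np.linalg.lstsq(np.c_[d,-e],p-o,rcond=None)[0]
    A=o+d*s[0];B=p+e*s[1]; return (A+B)/2,np.linalg.norm(A-B)
def proj(c,P):
    return cv2.projectPoints(np.array(P,float).reshape(-1,3),c[3],c[4],c[1],c[2])[0].reshape(-1,2)
E
python3 - <<'E'
from h import *
ims=[]
for n in ['side','top']:
    c=cam(n); cv2.imwrite(f'pics/{n}0.png',c[0]); o,_=ray(c,256,192); print(n,o,c[1][0,0])
print(ctrl.get_obs())
E
```

```text
side [ 109.62441111 -669.15662256  684.502027  ] 359.8593453387614
top [ 411.03515378   12.37137308 1041.13767239] 366.1898837448011
{'t': 0.1, 'qpos': array([ 1.30596802e+00,  4.23774441e-01,  1.63062390e+00,  3.20347547e-05,
        1.08860978e+00, -1.89858255e-02]), 'qvel': array([-8.13463002e-04, -9.71651605e-04, -3.53787024e-03, -6.25437509e-05,
        1.42650821e-03,  1.92242941e-04]), 'joint_torque': array([ 2.96130975e-05, -5.45614922e+01, -2.74324733e+01,  6.44678785e-02,
        1.88692147e-02, -5.18929437e-05]), 'ee_pos': array([151.92954697, 605.71423681, 217.86912812]), 'orientation': array([-3.85191822e-01, -3.11765819e+00,  2.19460509e-03]), 'ft_force': array([ 0.61720937, -0.20919354,  0.91522663]), 'moment': array([ 0.04086007,  0.00463359, -0.01071021]), 'grasp_force': 0.0, 'width': 87.56295986381103}
```

View pics/side0.png

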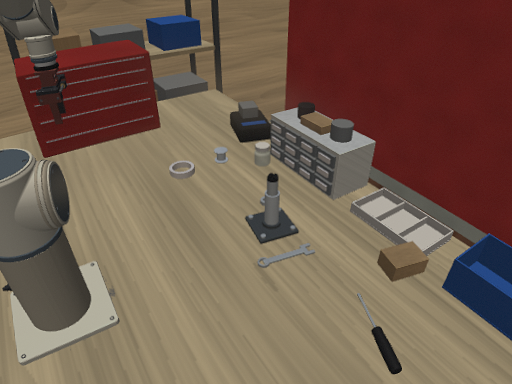

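View pics/top0.png

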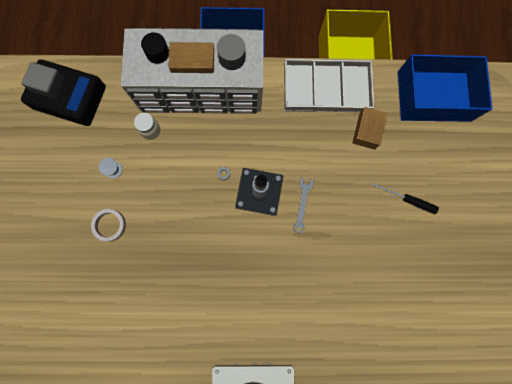

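The side view shows the stand at about (271,222) with the post top at (272,178). In the top view the plate is at (260,191) and the post cap at (261,180), with the ring at (224,173) and the wrench at (303,205). Next I'll zoom in.

```bash
python3 - <<'E'
from h import *
a=cv2.imread('pics/side0.png')[165:245,240:305]; b=cv2.imread('pics/top0.png')[160:225,210:290]
a=cv2.resize(a,None,fx=6,fy=6,interpolation=cv2.INTER_CUBIC);b=cv2.resize(b,(400,325),interpolation=cv2.INTER_CUBIC)
o=np.zeros((480,800,3),np.uint8);o[:480,:390]=a;o[:325,400:]=b;cv2.imwrite('pics/z0.png',o)
c=cam('top')
# plate corners by dark mask
m=(c[0].max(2)<75).astype(np.uint8); m[:160]=0;m[225:]=0;m[:,:225]=0;m[:,290:]=0
cs=max(cv2.findContours(m,0,1)[0],key=cv2.contourArea); r=cv2.minAreaRect(cs); bx=cv2.boxPoints(r)
P=np.array([onz(c,*p,12) for p in bx]);print(bx.round(1),P.round(1));print(P.mean(0),[np.linalg.norm(P[i]-P[i-1]) for i in range(4)])
e=P[1]-P[0];print(np.degrees(np.arctan2(e[1],e[0])))
E
```

```text
[[234.8 207.6]
 [242.3 167.2]
 [283.3 174.8]
 [275.8 215.2]] [[530.7  54.   12. ]
 [647.7  33.9  12. ]
 [626.3 -84.   12. ]
 [509.7 -61.9  12. ]]
[578.58773043 -14.51356388  12.        ] [np.float64(117.71451003976411), np.float64(118.74546083810218), np.float64(119.8620755317861), np.float64(118.66163660342528)]
-9.737993340868217
```

View pics/z0.png

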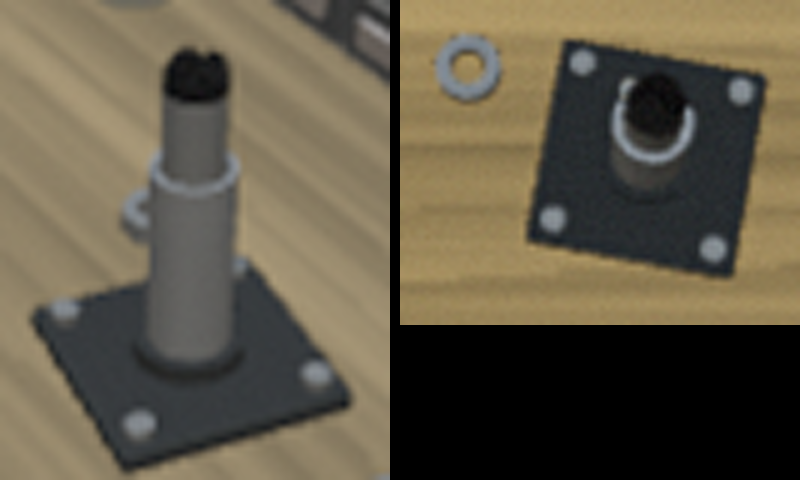

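```bash
python3 - <<'E'
from h import *
c=cam('top');s=cam('side')
z=onz(c,255.4,177.6,140); print('btn',z, np.degrees(np.arctan2(z[1]+14.5,z[0]-578.6)),np.hypot(z[1]+14.5,z[0]-578.6))
# bright ring: rim mask
f=c[0]; m=(f.min(2)>120).astype(np.uint8); m[:,:246]=0;m[:,274:]=0;m[:172]=0;m[200:]=0
n,l,st,ce=cv2.connectedComponentsWithStats(m);print(st,ce)
g=f[168:196,246:272].max(2); print(g)
# project expected rim/post points to check in both
for zz in (120,170,178,182): print(zz,proj(c,[578.6,-14.5,zz]),proj(s,[578.6,-14.5,zz]))
# cap centroid top
m=(f.max(2)<40).astype(np.uint8); 
m[:,:246]=0;m[:,274:]=0;m[:168]=0;m[200:]=0
n,l,st,ce=cv2.connectedComponentsWithStats(m);print(st,ce)
f=s[0];m=(f.max(2)<40).astype(np.uint8);m[:,:262]=0;m[:,285:]=0;m[:165]=0;m[190:]=0
n,l,st,ce=cv2.connectedComponentsWithStats(m);print(st,ce)
# side rim bright
m=(f.min(2)>120).astype(np.uint8);m[:,:262]=0;m[:,285:]=0;m[:183]=0;m[200:]=0
n,l,st,ce=cv2.connectedComponentsWithStats(m);print(st,ce)
E
```

```text
btn [591.71131994  -1.95203628 140.        ] 43.742258390048995 18.14822591864783
[[     0      0    512    384 196567]
 [   246    172      2      2      4]
 [   254    176      2      3      4]
 [   253    181     15     11     33]] [[255.49949381 191.50140156]
 [246.5        172.5       ]
 [254.5        177.        ]
 [259.72727273 187.21212121]]
[[ 59  95 102 126 138 138 139 148 145 151 155 155 158 165 168 160 164 164
  163 164 164 164 162 165 165 163]
 [ 67  61  50  54  63  60  74  98 103 128 138 136 143 144 153 157 157 154
  155 155 151 154 153 149 153 153]
 [121 113  79  49  47  47  45  48  41  55  57  63  98 104 128 139 136 137
  145 154 155 151 154 151 153 151]
 [147 147 112  64  42  46  46  49  46  46  48  44  46  45  54  62  65  71
  103 131 137 138 144 149 149 155]
 [146 145 126  69  49  47  46  49  47  47  49  49  50  50  49  46  47  42
   45  46  51  60  79 105 107 136]
 [144 135 113  63  48  48  48  45  44  48  44  49  49  49  50  47  47  49
   47  44  47  46  45  45  46  54]
 [119  95  59  43  44  46  50  46  49  46  46  43  44  40  44  32  33  43
   46  47  45  47  4
[... 2737 characters left out ...]
    2      3]
 [   264    199      1      1      1]] [[255.49638384 191.50676154]
 [261.00813008 180.55284553]
 [270.         185.        ]
 [269.         187.        ]
 [254.33333333 198.66666667]
 [264.         199.        ]]
[[     0      0    512    384 196540]
 [   268    174     10      8     68]] [[255.49417421 191.50482345]
 [272.33823529 177.55882353]]
[[     0      0    512    384 196585]
 [   264    190      7      7     13]
 [   278    191      2      4      5]
 [   262    196      2      3      4]
 [   276    196      1      1      1]] [[255.49846123 191.49975837]
 [266.15384615 192.84615385]
 [278.6        192.2       ]
 [262.5        197.        ]
 [276.         196.        ]]
```

```bash
cat >> h.py <<'E'
from scipy.spatial.transform import Rotation as Ro
def st():
    o=ctrl.get_obs(); R=Ro.from_rotvec(o['orientation']).as_matrix()
    return o,R,np.array(o['ee_pos'])
def to(T,yaz):
    """tool-frame shift (mm) to T and turn (rad) to bring tool y to azimuth yaz, as of now"""
    o,R,p=st(); y=np.arctan2(R[1,1],R[0,1])
    print('t',round(o['t'],2),'p',p.round(1),'yaz',round(y,3),'tilt',R[:2,2].round(4),'shift',(R.T@(np.array(T)-p)).round(1),'turn',round(-(np.mod(yaz-y+np.pi,2*np.pi)-np.pi),3),'F',o['ft_force'].round(1),'M',o['moment'].round(2),'w',round(o['width'],1),'q6',o['qpos'][5].round(2))
E
python3 - <<'E'
from h import *
c=cam('top');s=cam('side')
print(tri(ray(c,260.3,184.1),ray(s,272.2,192.3)))
to([578,-15,245],0.716)
E
```

```text
(array([580.40662037, -15.62378524, 119.09635414]), np.float64(3.076681231822735))
t 0.35 p [152.  606.1 218.4] yaz 1.325 tilt [-0.0001 -0.0003] shift [-564.3 -498.8  -26.4] turn 0.609 F [ 0.3 -0.7 -0.2] M [-0.02  0.02  0.01] w 87.7 q6 -0.02
```

Call:
arm_command([
  {"linear": [-0.015, -0.013, -0.006], "turn": 0},
  {"linear": [-0.032, -0.028, -0.006], "turn": 0},
  {"linear": [-0.032, -0.028, -0.006], "turn": 0},
  {"linear": [-0.032, -0.028, -0.006], "turn": 0},
  {"linear": [-0.032, -0.028, -0.003], "turn": 0},
  {"linear": [-0.032, -0.028, 0], "turn": 0},
  {"linear": [-0.032, -0.028, 0], "turn": 0},
  {"linear": [-0.032, -0.028, 0], "turn": 0},
  {"linear": [-0.032, -0.028, 0], "turn": 0},
  {"linear": [-0.032, -0.028, 0], "turn": 0},
])

```text
t: 1.35
ee_pos: [382.1, 273.0, 246.1]
orientation: [0.385, 3.117, 0.0]
ft_force: [0.6, 1.2, 0.1]
width: 87.8
grasp_force: 0.0
```

Call:
arm_command([
  {"linear": [-0.032, -0.028, 0], "turn": 0},
  {"linear": [-0.032, -0.028, 0], "turn": 0},
  {"linear": [-0.032, -0.028, 0], "turn": 0},
  {"linear": [-0.032, -0.028, 0], "turn": 0},
  {"linear": [-0.032, -0.028, 0], "turn": 0},
  {"linear": [-0.032, -0.028, 0], "turn": 0},
  {"linear": [-0.032, -0.028, 0], "turn": 0.1},
  {"linear": [-0.0, -0.0, 0], "turn": 0.13},
  {"linear": [-0.0, -0.0, 0], "turn": 0.13},
  {"linear": [0, 0, 0], "turn": 0.13},
])

```text
t: 2.35
ee_pos: [550.5, 29.4, 245.8]
orientation: [-1.14, -2.927, 0.0]
ft_force: [0.4, -0.4, -0.9]
width: 87.9
grasp_force: 0.0
```

```bash
python3 - <<'E'
from h import *
c=cam('wrist');cv2.imwrite('pics/w1.png',c[0])
to([579.5,-15.3,245],0.716)
for z in (120,140,182): print(z,proj(c,[579.5,-15.3,z]))
E
```

```text
t 2.4 p [550.5  29.7 245.8] yaz 0.822 tilt [-0.0001 -0.0002] shift [-51.9 -13.2   0.8] turn 0.106 F [-0.9 -0.2  0.3] M [0.   0.03 0.01] w 87.5 q6 -0.79
120 [[242.45569628 238.15757707]]
140 [[241.5289878  247.33043781]]
182 [[239.15058742 270.92683962]]
```

View pics/w1.png

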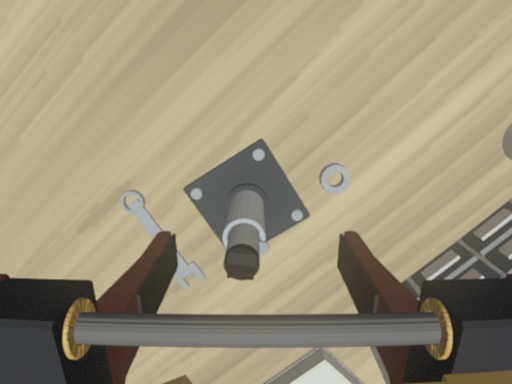

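The wrist view shows the rim ring at about (244,237), the cap at (241,265) and the button at (264,247). I'll refine these positions.

```bash
python3 - <<'E'
from h import *
c=cam('wrist');f=c[0]
cv2.imwrite('pics/w1z.png',cv2.resize(f[205:290,205:290],None,fx=7,fy=7,interpolation=cv2.INTER_CUBIC)[:595])
g=f.min(2)[215:262,215:275]
for i in range(3,47,3): print(215+i,' '.join(map(str,g[i])))
for x,y in((579.5,-15.3),(580.5,-15.3),(579.5,-14.3)): print(proj(c,[x,y,120]))
E
```

```text
218 91 93 89 93 92 90 91 90 91 89 86 95 96 103 105 109 106 112 113 112 116 115 120 125 127 134 135 141 146 147 141 139 137 134 133 126 124 123 122 126 123 123 125 125 123 122 120 120 114 104 93 86 86 89 91 88 88 89 92 92
221 91 91 91 91 90 92 90 93 91 90 93 94 100 104 105 111 121 141 159 171 178 180 183 185 187 183 181 182 183 186 184 183 182 186 185 182 180 174 169 159 147 132 124 122 121 124 120 123 116 106 92 89 93 93 89 90 90 92 90 93
224 92 90 92 91 90 91 91 90 91 91 97 103 121 142 161 174 183 184 184 183 173 160 140 129 126 122 119 116 115 117 117 119 124 130 140 151 163 174 181 182 183 181 179 165 145 126 119 120 115 108 95 89 93 91 92 92 93 93 92 92
227 96 92 90 92 91 94 93 92 91 94 118 151 174 183 183 179 163 137 111 98 103 104 103 110 111 113 114 115 115 111 118 116 118 115 116 116 115 113 110 126 144 167 180 183 182 177 161 139 116 108 97 91 93 91 93 90 93 94 94 92
230 90 91 91 93 92 91 87 89 104 142 175 185 185 183 164 130 98 93 97 105 104 107 108 109 111 114 114 115 116 115 116 118 115 115 118 120 116 116 113 111 110 110 119 150 176 185 185 176 157 123 97 89 93 92 93 90 
[... 1617 characters left out ...]
35 134 132 134 134 133 126 96 60 58 67 74 80 70 73 76 77 74 75 77 75 76 72 72 71 71 71 70 69 65 60 68 63 67 66 57 61 62 55 53 80 110 137 149 148 153 153 150 151 153 155 155 154 158 154 153 154
257 132 133 133 132 131 137 136 139 139 121 75 58 64 67 76 75 77 76 75 72 79 74 75 71 76 74 76 77 74 74 75 75 76 77 76 75 77 75 78 75 76 70 58 67 103 143 154 154 153 154 155 154 155 156 153 152 154 152 149 150
260 130 131 133 138 138 144 146 146 131 91 67 64 66 70 73 76 76 75 78 75 76 76 73 77 76 77 77 75 74 73 75 74 78 76 76 76 75 77 76 78 75 66 61 67 89 131 154 156 156 154 154 152 153 153 152 151 149 153 150 151
[[242.58473844 238.39590384]]
[[243.30110134 239.09308519]]
[[243.33654645 237.74864562]]
```

View pics/w1z.png

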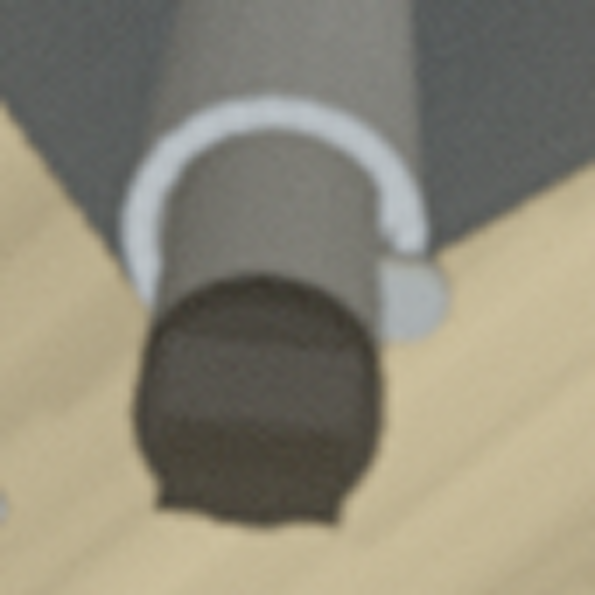

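```bash
python3 - <<'E'
from h import *
from scipy.optimize import fsolve,minimize_scalar
c=cam('wrist'); A=np.array([580.2,-14.6])
print('rim',proj(c,[*A,120]))
g=lambda p:proj(c,[A[0]+18*np.cos(p[0]),A[1]+18*np.sin(p[0]),p[1]])[0]
for uv in ((262.8,248),(262.3,247.5),(263.3,248.5)): print(uv,fsolve(lambda p:g(p)-uv,[.75,140]))
th=np.linspace(0,2*np.pi,73)
for b in (133,136,139,142,145):
    P=proj(c,np.c_[A[0]+15*np.cos(th),A[1]+15*np.sin(th),np.full(73,b+36)])
    print(b,'cap circle u',P[:,0].min(),P[:,0].max(),'v',P[:,1].min(),P[:,1].max(),'btn',g([.75,b]))
E
```

```text
rim [[242.8269823  238.39606228]]
(262.8, 248) [  0.86617947 142.11634644]
(262.3, 247.5) [  0.86619611 141.06925276]
(263.3, 248.5) [  0.86582921 143.14292251]
133 cap circle u 222.181026642337 258.6328609970918 v 246.62829296263965 279.1005970817419 btn [261.62862008 245.71212712]
136 cap circle u 221.8143029016531 258.650180810067 v 248.27703323780034 281.0222974315752 btn [261.67210109 247.13915441]
139 cap circle u 221.4399383929731 258.6678629867964 v 249.9614509440211 282.9835665033754 btn [261.71639227 248.5930471 ]
142 cap circle u 221.0576977537765 258.68591875393435 v 251.68269619117166 284.9856049954787 btn [261.76151606 250.07455807]
145 cap circle u 220.66733615045845 258.7043597936355 v 253.44196806257824 287.02966102449807 btn [261.80749574 251.58446805]<stdin>:6: RuntimeWarning: The iteration is not making good progress, as measured by the 
 improvement from the last ten iterations.
```

Call:
arm_command([
  {"linear": [-0.02, -0.004, 0], "turn": 0.05},
  {"linear": [-0.02, -0.004, 0], "turn": 0.04},
  {"linear": [-0.012, -0.003, 0], "turn": 0.01},
  {"linear": [0, 0, 0], "turn": 0},
])

```text
t: 2.9
ee_pos: [581.4, -15.4, 245.4]
orientation: [1.277, 2.87, -0.0]
ft_force: [0.4, 0.2, -0.2]
width: 87.9
grasp_force: 0.0
```

```bash
python3 - <<'E'
from h import *
c=cam('wrist');f=c[0]
to([580.2,-14.6,245],0.716)
for z in (120,140,182): print(z,proj(c,[580.2,-14.6,z]))
u,v=proj(c,[580.2,-14.6,140])[0].astype(int); u0=max(u-65,0);v0=min(max(v-60,0),270);print(u0,v0)
cv2.imwrite('pics/w2z.png',cv2.resize(f[v0:v0+114,u0:u0+140],None,fx=5,fy=5,interpolation=cv2.INTER_CUBIC))
E
```

```text
t 2.95 p [580.7 -14.6 245.3] yaz 0.734 tilt [-0.0004  0.0001] shift [ 0.3 -0.4  0.3] turn 0.018 F [-0.   1.7  0. ] M [-0.01  0.02  0.02] w 87.8 q6 -0.78
120 [[255.83417072 185.08028457]]
140 [[255.75675899 191.22305895]]
182 [[255.55475539 207.27888344]]
190 131
```

View pics/w2z.png

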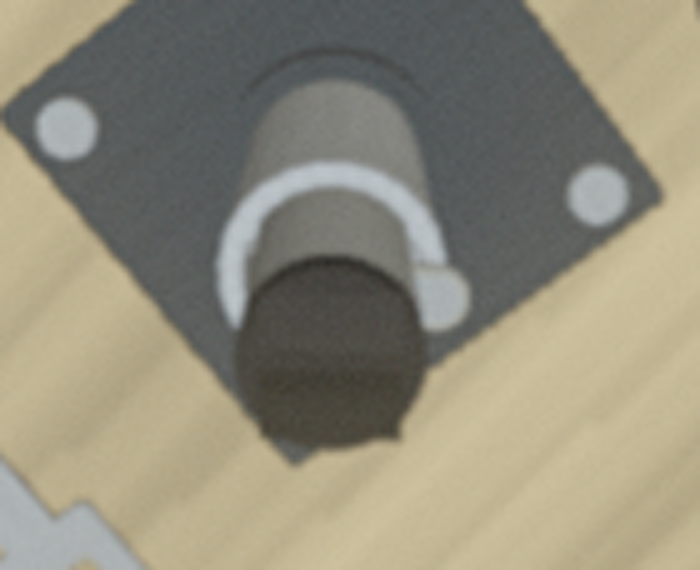

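```bash
python3 - <<'E'
from h import *
c=cam('wrist'); th=np.linspace(0,2*np.pi,73)
o,R,p=st();o0,_=ray(c,256,192);print('cam rel tool',R.T@(o0-p), 'fx',c[1][0,0])
for A in ([580.2,-14.6],[580.6,-14.2]):
  P=proj(c,np.c_[A[0]+20.5*np.cos(th),A[1]+20.5*np.sin(th),np.full(73,120)]); print(A,'rim u',P[:,0].min(),P[:,0].max(),'vmin',P[:,1].min())
  for b in (133,136,139,142,145):
    P=proj(c,np.c_[A[0]+15*np.cos(th),A[1]+15*np.sin(th),np.full(73,b+36)])
    print(b,'cap u',P[:,0].min().round(1),P[:,0].max().round(1),'v',P[:,1].min().round(1),P[:,1].max().round(1),'btn',*[proj(c,[A[0]+18*np.cos(f),A[1]+18*np.sin(f),b]).round(1) for f in (.63,.7,.78)])
E
```

```text
cam rel tool [  79.93944563    0.59408468 -165.85848534] fx 330.33660535768496
[580.2, -14.6] rim u 233.40194756189396 278.24078382987665 vmin 164.35266913945833
133 cap u 236.2 275.0 v 184.5 221.4 btn [[276.2 192.4]] [[276.3 191. ]] [[276.3 189.4]]
136 cap u 235.9 275.2 v 185.5 222.8 btn [[276.4 193.4]] [[276.5 192. ]] [[276.5 190.4]]
139 cap u 235.7 275.4 v 186.6 224.2 btn [[276.5 194.3]] [[276.7 193. ]] [[276.7 191.3]]
142 cap u 235.4 275.6 v 187.7 225.7 btn [[276.7 195.4]] [[276.9 194. ]] [[276.9 192.3]]
145 cap u 235.2 275.9 v 188.8 227.2 btn [[276.9 196.4]] [[277.1 195. ]] [[277.1 193.3]]
[580.6, -14.2] rim u 234.01920405900094 278.85955915460573 vmin 164.32077769844986
133 cap u 236.9 275.7 v 184.5 221.3 btn [[276.8 192.3]] [[276.9 191. ]] [[276.9 189.4]]
136 cap u 236.7 276.0 v 185.5 222.8 btn [[277.  193.3]] [[277.1 191.9]] [[277.1 190.3]]
139 cap u 236.4 276.2 v 186.6 224.2 btn [[277.2 194.3]] [[277.3 192.9]] [[277.4 191.3]]
142 cap u 236.2 276.4 v 187.7 225.7 btn [[277.4 195.3]] [[277.5 193.9]] [[277.6 192.3]]
145 cap u 236.0 276.6 v 188.8 227.2 btn [[277.6 196.4]] [[277.7 194.9]] [[277.8 193.3]]
```

The rim, cap and wrist readings agree that the axis is at about (580.4,-14.4). The button centre is at z≈135±3 and its azimuth is about 0.70 rad. I'll descend until the fingertips are at 134.5 and squeeze.

Call:
arm_command([
  {"linear": [0, 0, 0.01], "turn": 0.03},
  {"linear": [0, 0, 0.015], "turn": 0},
  {"linear": [0, 0, 0.015], "turn": 0},
  {"linear": [0, 0, 0.015], "turn": 0},
  {"linear": [0, 0, 0.015], "turn": 0},
  {"linear": [0, 0, 0.012], "turn": 0},
  {"linear": [0, 0, 0.01], "turn": 0},
  {"linear": [0, 0, 0], "turn": 0},
  {"linear": [0, 0, 0], "turn": 0},
])

```text
t: 3.9
ee_pos: [580.5, -13.4, 153.5]
orientation: [-1.318, -2.852, 0.0]
ft_force: [0.3, -0.6, -0.9]
width: 87.7
grasp_force: 0.0
```

```bash
python3 - <<'E'
from h import *
to([580.4,-14.4,153.5],0.70)
c=cam('wrist');f=c[0]
A=[580.4,-14.4];th=np.linspace(0,2*np.pi,73)
for b in (132,135,138,141):
    P=proj(c,np.c_[A[0]+15*np.cos(th),A[1]+15*np.sin(th),np.full(73,b+36)])
    print(b,'cap u',P[:,0].min().round(1),P[:,0].max().round(1),'v',P[:,1].min().round(1),P[:,1].max().round(1),'ball',proj(c,[A[0]+18*np.cos(.7),A[1]+18*np.sin(.7),b]).round(1))
P=proj(c,np.c_[A[0]+20.5*np.cos(th),A[1]+20.5*np.sin(th),np.full(73,120)]); print('rim u',P[:,0].min(),P[:,0].max(),'v',P[:,1].min())
cv2.imwrite('pics/w3.png',cv2.resize(f[120:320,150:362],None,fx=3,fy=3,interpolation=cv2.INTER_CUBIC)[:600])
E
```

```text
t 3.9 p [580.5 -13.4 153.5] yaz 0.705 tilt [-0.0001 -0.    ] shift [-0.7 -0.8  0. ] turn 0.005 F [ 0.3 -0.6 -0.9] M [-0.04  0.07  0.02] w 87.7 q6 -0.75
132 cap u 224.9 283.5 v 233.9 286.3 ball [[283.9 232.9]]
135 cap u 224.4 284.0 v 236.4 289.5 ball [[284.3 234.9]]
138 cap u 223.8 284.4 v 239.0 292.8 ball [[284.7 236.9]]
141 cap u 223.2 284.9 v 241.6 296.2 ball [[285.1 239. ]]
rim u 223.27012339564092 286.34533815471445 v 195.2241066541305
```

View pics/w3.png

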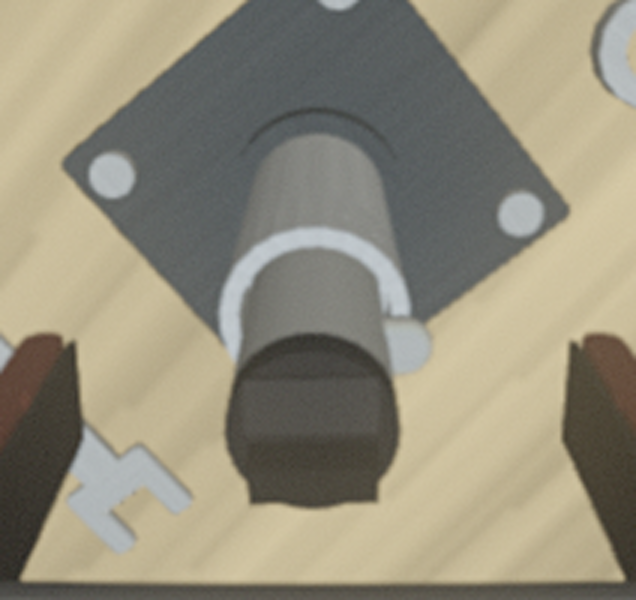

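The cap and ball put the button centre at about 133–135, and the post sits about 1.2 mm to tool -y of the midpoint between the fingers. I'll correct for that and close.

Call:
arm_command([
  {"linear": [-0.0005, -0.0012, 0], "turn": 0.01},
  {"linear": [0, 0, 0], "turn": 0},
])

```text
t: 4.15
ee_pos: [580.1, -14.7, 154.2]
orientation: [1.333, 2.844, 0.001]
ft_force: [0.6, -0.3, -1.4]
width: 88.2
grasp_force: 0.0
```

Call:
arm_command([
  {"linear": [0, 0, 0], "turn": 0},
  {"linear": [0, 0, 0], "turn": 0},
  {"linear": [0, 0, 0], "turn": 0},
  {"linear": [0, 0, 0], "turn": 0},
  {"linear": [0, 0, 0], "turn": 0},
  {"linear": [0, 0, 0], "turn": 0},
  {"linear": [0, 0, 0], "turn": 0},
  {"linear": [0, 0, 0], "turn": 0},
], jaw=-1)

```text
t: 4.95
ee_pos: [579.5, -14.8, 153.5]
orientation: [-1.332, -2.845, 0.001]
ft_force: [0.5, -0.3, 0.2]
width: 29.5
grasp_force: 30.0
```

```bash
python3 -c "
from h import *
to([580.4,-14.4,140],0.7)"
```

```text
t 4.95 p [579.5 -14.8 153.5] yaz 0.695 tilt [-0.0007 -0.0005] shift [-0.3  0.9 13.5] turn -0.005 F [ 0.5 -0.3  0.2] M [-0.02 -0.14  0.09] w 29.5 q6 -0.74
```

Call:
arm_command([
  {"linear": [0, 0, 0.002], "turn": 0},
  {"linear": [0, 0, 0.002], "turn": 0},
  {"linear": [0, 0, 0.002], "turn": 0},
])

```text
t: 5.25
ee_pos: [579.5, -14.7, 147.4]
orientation: [-1.332, -2.845, 0.001]
ft_force: [-2.1, -2.8, 1.9]
width: 28.5
grasp_force: 30.0
```

Call:
arm_command([
  {"linear": [0, 0, 0.001], "turn": 0},
  {"linear": [0, 0, 0.001], "turn": 0},
  {"linear": [0, 0, 0.001], "turn": 0},
])

```text
t: 5.55
ee_pos: [579.5, -14.7, 144.4]
orientation: [-1.332, -2.845, 0.001]
ft_force: [-4.7, -3.5, 5.9]
width: 29.4
grasp_force: 30.0
```

Call:
arm_command([
  {"linear": [0, 0, 0.0005], "turn": 0},
  {"linear": [0, 0, 0.0005], "turn": 0},
])

```text
t: 5.75
ee_pos: [579.5, -14.8, 144.1]
orientation: [-1.332, -2.845, 0.001]
ft_force: [-6.7, -3.5, 10.9]
width: 29.0
grasp_force: 30.0
```

Call:
arm_command([
  {"linear": [0, 0, -0.001], "turn": 0},
  {"linear": [0, 0, 0], "turn": 0},
])

```text
t: 5.95
ee_pos: [579.5, -14.7, 144.2]
orientation: [-1.332, -2.845, 0.001]
ft_force: [-2.8, -3.5, -0.3]
width: 28.9
grasp_force: 30.0
```

```bash
python3 - <<'E'
from h import *
to([580.4,-14.4,140],0.7)
c=cam('wrist');f=c[0]
cv2.imwrite('pics/w4.png',cv2.resize(f[160:300,185:345],None,fx=4,fy=4,interpolation=cv2.INTER_CUBIC))
A=[580.2,-14.6]
print(proj(c,[[*A,120],[*A,125],[*A,162]]))
E
```

```text
t 5.95 p [579.5 -14.7 144.2] yaz 0.695 tilt [-0.0007 -0.0002] shift [-0.3  0.9  4.2] turn -0.005 F [-2.8 -3.5 -0.3] M [-0.69  0.5   0.01] w 28.9 q6 -0.74
[[256.93833388 230.58625748]
 [256.93151021 233.82047786]
 [256.86900598 263.47856749]]
```

View pics/w4.png

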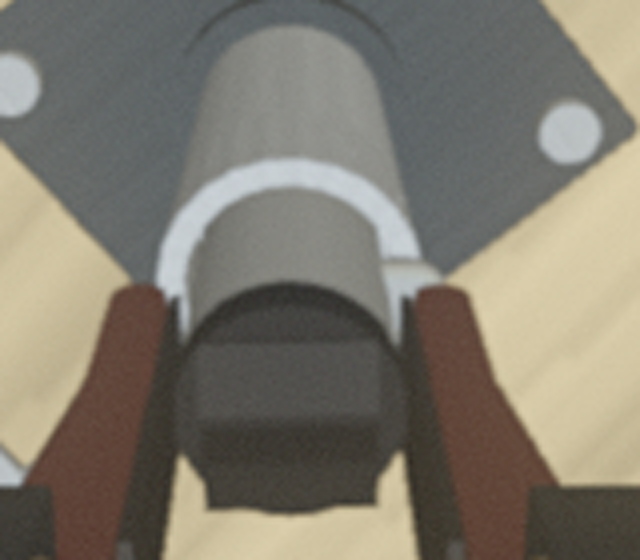

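The pin is still out below the right fingertip at about zoom (410,280), so the squeeze missed it. I'll measure the true fingertip height from the earlier open-finger picture, using the known 87.7 mm opening.

```bash
python3 - <<'E'
from h import *
c=cam('wrist');o,R,p=st()
def T(u,v): a,d=ray(c,u,v); return R.T@(a-p),R.T@d
def fing(l,r,w):
    (o1,d1),(_,d2)=T(*l),T(*r); k=w/(d2[1]-d1[1]); return (o1+k*d1).round(1),(o1+k*d2).round(1)
# w3 crop origin (150,120) scale 3
q=lambda x,y:(150+x/3,120+y/3)
print(fing(q(75,342),q(572,342),87.7), fing(q(82,440),q(563,440),87.7))
q4=lambda x,y:(185+x/4,160+y/4)
print(fing(q4(182,298),q4(402,298),29.5),fing(q4(178,460),q4(412,460),29.5))
for z in (120,126,130):
  print(z, proj(c,p+R@np.array([8,15,0])+[0,0,z-p[2]]))
# pin top edge apparent, upper-left corner at q4(385,260): assume on axis-line y=15, x=+6
(o1,d1)=T(*q4(400,258)); 
for x in (4,5,6,7): k=(x-o1[0])/d1[0]; P=R@(o1+k*d1)+p; print(x,(o1+k*d1).round(1),'z',P[2].round(1))
E
```

```text
(array([ 10.3, -42.8,  -5.4]), array([10.3, 44.9, -5.6])) (array([ -9. , -42.9,  -5.7]), array([-9. , 44.8, -5.8]))
(array([  8.9, -13.6,  -2.7]), array([ 8.9, 15.9, -2.8])) (array([ -6.2, -13.2, -19. ]), array([ -6.1,  16.3, -19.1]))
120 [[280.33471009 218.08472281]]
126 [[281.00326024 221.67227148]]
130 [[281.4706309  224.18133157]]
4 [ 4.  17.9 23.6] z 120.6
5 [ 5.  17.7 21.1] z 123.1
6 [ 6.  17.5 18.7] z 125.6
7 [ 7.  17.3 16.2] z 128.0
```

Image geometry and the contact agree. The fingertips end about level with the TCP, not 19 mm ahead of it, and the pin now rests on the rim with b≈126. I'll lift the post 5 mm and release it, then turn 90° and feel the rim with the fingertips for the exact tip height.

Call:
arm_command([
  {"linear": [0, 0, -0.002], "turn": 0},
  {"linear": [0, 0, -0.002], "turn": 0},
  {"linear": [0, 0, -0.001], "turn": 0},
  {"linear": [0, 0, 0], "turn": 0},
  {"linear": [0, 0, 0], "turn": 0},
])

```text
t: 6.55
ee_pos: [579.5, -14.7, 148.9]
orientation: [-1.332, -2.844, 0.001]
ft_force: [1.1, -5.3, -10.5]
width: 29.6
grasp_force: 30.0
```

Call:
arm_command([
  {"linear": [0, 0, 0], "turn": 0},
  {"linear": [0, 0, 0], "turn": 0},
  {"linear": [0, 0, 0], "turn": 0},
  {"linear": [0, 0, 0], "turn": 0.05},
  {"linear": [0, 0, 0], "turn": 0.12},
  {"linear": [0, 0, 0], "turn": 0.14},
  {"linear": [0, 0, 0], "turn": 0.14},
  {"linear": [0, 0, 0], "turn": 0.14},
  {"linear": [0, 0, 0], "turn": 0.14},
  {"linear": [0, 0, 0], "turn": 0.14},
], jaw=1)

```text
t: 7.55
ee_pos: [580.4, -14.2, 150.2]
orientation: [2.412, 2.012, 0.002]
ft_force: [-0.7, -0.2, 0.1]
width: 87.9
grasp_force: 0.0
```

Call:
arm_command([
  {"linear": [0, 0, 0], "turn": 0.14},
  {"linear": [0, 0, 0], "turn": 0.14},
  {"linear": [0, 0, 0], "turn": 0.14},
  {"linear": [0, 0, 0], "turn": 0.14},
  {"linear": [0, 0, 0], "turn": 0.14},
  {"linear": [0, 0, 0], "turn": 0.14},
  {"linear": [0, 0, 0], "turn": 0},
  {"linear": [0, 0, 0], "turn": 0},
], jaw=-0.15)

```text
t: 8.35
ee_pos: [580.2, -14.3, 150.0]
orientation: [3.019, 0.868, 0.001]
ft_force: [0.0, -0.1, -0.7]
width: 37.5
grasp_force: 0.0
```

```bash
python3 -c "
from h import *
to([580.2,-14.6,130],0.7)"
```

```text
t 8.35 p [580.2 -14.3 150. ] yaz -1.011 tilt [0.0009 0.0002] shift [-0.1  0.2 20. ] turn -1.711 F [ 0.  -0.1 -0.7] M [-0.01  0.17  0.01] w 37.5 q6 0.97
```

Call:
arm_command([
  {"linear": [0, 0, 0.003], "turn": 0},
  {"linear": [0, 0, 0.003], "turn": 0},
  {"linear": [0, 0, 0.003], "turn": 0},
  {"linear": [0, 0, 0.0015], "turn": 0},
  {"linear": [0, 0, 0.001], "turn": 0},
  {"linear": [0, 0, 0], "turn": 0},
])

```text
t: 8.95
ee_pos: [579.7, -14.5, 137.9]
orientation: [-3.021, -0.862, 0.001]
ft_force: [-0.0, -0.9, -0.7]
width: 37.2
grasp_force: 0.0
```

Call:
arm_command([
  {"linear": [0, 0, 0.001], "turn": 0},
  {"linear": [0, 0, 0.001], "turn": 0},
  {"linear": [0, 0, 0.001], "turn": 0},
  {"linear": [0, 0, 0], "turn": 0},
])

```text
t: 9.35
ee_pos: [579.7, -14.6, 134.9]
orientation: [-3.021, -0.862, 0.0]
ft_force: [-1.0, -0.6, -0.0]
width: 37.2
grasp_force: 0.0
```

Call:
arm_command([
  {"linear": [0, 0, 0.002], "turn": 0},
  {"linear": [0, 0, 0.002], "turn": 0},
  {"linear": [0, 0, 0.001], "turn": 0},
  {"linear": [0, 0, 0], "turn": 0},
])

```text
t: 9.75
ee_pos: [579.6, -14.5, 129.8]
orientation: [-3.021, -0.862, 0.001]
ft_force: [0.1, -0.4, -0.2]
width: 37.1
grasp_force: 0.0
```

Call:
arm_command([
  {"linear": [0, 0, 0.001], "turn": 0},
  {"linear": [0, 0, 0.001], "turn": 0},
  {"linear": [0, 0, 0.001], "turn": 0},
  {"linear": [0, 0, 0], "turn": 0},
])

```text
t: 10.15
ee_pos: [579.7, -14.6, 126.9]
orientation: [-3.021, -0.862, 0.0]
ft_force: [0.7, -0.1, 0.4]
width: 37.4
grasp_force: 0.0
```

Call:
arm_command([
  {"linear": [0, 0, 0.001], "turn": 0},
  {"linear": [0, 0, 0.001], "turn": 0},
  {"linear": [0, 0, 0], "turn": 0},
])

```text
t: 10.45
ee_pos: [579.8, -14.6, 124.9]
orientation: [-3.021, -0.862, 0.0]
ft_force: [-0.8, 0.1, -0.4]
width: 37.3
grasp_force: 0.0
```

Call:
arm_command([
  {"linear": [0, 0, 0.001], "turn": 0},
  {"linear": [0, 0, 0.001], "turn": 0},
  {"linear": [0, 0, 0], "turn": 0},
])

```text
t: 10.75
ee_pos: [579.7, -14.5, 122.9]
orientation: [-3.021, -0.862, 0.0]
ft_force: [0.3, -0.7, -0.3]
width: 37.2
grasp_force: 0.0
```

Call:
arm_command([
  {"linear": [0, 0, 0.001], "turn": 0},
  {"linear": [0, 0, 0.0005], "turn": 0},
  {"linear": [0, 0, 0], "turn": 0},
])

```text
t: 11.05
ee_pos: [579.8, -14.5, 121.5]
orientation: [-3.021, -0.862, 0.0]
ft_force: [-0.4, -1.2, -0.3]
width: 37.4
grasp_force: 0.0
```

```bash
python3 - <<'E'
from h import *
to([580.2,-14.6,130],0.7)
c=cam('wrist');cv2.imwrite('pics/w5.png',cv2.resize(c[0][130:384,60:452],(790,512),interpolation=cv2.INTER_CUBIC))
E
```

```text
t 11.05 p [579.8 -14.5 121.5] yaz -1.015 tilt [-0.0002  0.    ] shift [ 0.3  0.3 -8.5] turn -1.715 F [-0.4 -1.2 -0.3] M [-0.09  0.09  0.03] w 37.4 q6 0.97
```

View pics/w5.png

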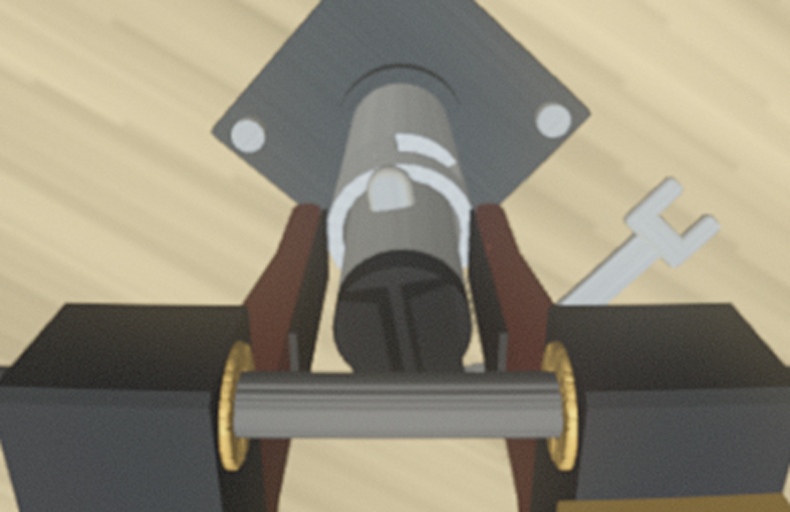

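The picture shows the pin at zoom (390,188), the hole as a bright patch at about (425,150), and the fingertips at (325,207) and (470,207), still above the rim. I'll work out the angles and tip height numerically.

```bash
python3 - <<'E'
from h import *
c=cam('wrist');o,R,p=st();A=np.array([580.0,-14.6])
def T(u,v): a,d=ray(c,u,v); return R.T@(a-p),R.T@d
q=lambda x,y:(60+x/2.0153,130+y/2.0157)
(o1,d1),(_,d2)=T(*q(328,208)),T(*q(470,208)); k=37.4/(d2[1]-d1[1]); print('tips',(o1+k*d1).round(1),(o1+k*d2).round(1))
P=lambda az,r,z: (np.array(proj(c,[A[0]+r*np.cos(az),A[1]+r*np.sin(az),z])[0])-[60,130])*2.0155
print('rim edges',[P(a,20.5,120).round() for a in (-1.01,.556,2.13)])
for az in (0,.1,.2,.3,.4): print('hole',az,P(az,20.5,108).round(),P(az,20.5,100).round(),P(az,20.5,92).round())
for az in (.6,.65,.7,.75): print('pin',az,[P(az,23,b).round() for b in (128,130,132)])
E
```

```text
tips [ 10.8 -18.5  -4.3] [10.8 18.9 -4.3]
rim edges [array([473., 235.]), array([399., 165.]), array([325., 235.])]
hole 0 [437. 161.] [435. 152.] [434. 144.]
hole 0.1 [430. 158.] [429. 149.] [428. 141.]
hole 0.2 [424. 155.] [423. 146.] [422. 138.]
hole 0.3 [417. 153.] [416. 144.] [416. 136.]
hole 0.4 [410. 152.] [410. 143.] [409. 135.]
pin 0.6 [array([395., 167.]), array([395., 170.]), array([395., 172.])]
pin 0.65 [array([390., 167.]), array([390., 170.]), array([390., 173.])]
pin 0.7 [array([386., 168.]), array([386., 170.]), array([386., 173.])]
pin 0.75 [array([382., 168.]), array([381., 171.]), array([381., 174.])]
```

Call:
arm_command([
  {"linear": [0, 0, 0.001], "turn": 0},
  {"linear": [0, 0, 0.001], "turn": 0},
  {"linear": [0, 0, 0], "turn": 0},
])

```text
t: 11.45
ee_pos: [579.7, -14.6, 119.4]
orientation: [-3.021, -0.862, 0.0]
ft_force: [-0.5, 0.1, -0.2]
width: 37.3
grasp_force: 0.0
```

Call:
arm_command([
  {"linear": [0, 0, 0.001], "turn": 0},
  {"linear": [0, 0, 0.0005], "turn": 0},
  {"linear": [0, 0, 0], "turn": 0},
])

```text
t: 11.75
ee_pos: [579.7, -14.6, 118.0]
orientation: [-3.021, -0.862, 0.0]
ft_force: [0.1, 0.3, 0.3]
width: 37.5
grasp_force: 0.0
```

Call:
arm_command([
  {"linear": [0, 0, 0.001], "turn": 0},
  {"linear": [0, 0, 0.0005], "turn": 0},
  {"linear": [0, 0, 0], "turn": 0},
])

```text
t: 12.05
ee_pos: [579.8, -14.6, 116.5]
orientation: [-3.021, -0.862, 0.0]
ft_force: [-0.5, -0.4, -0.0]
width: 37.2
grasp_force: 0.0
```

Call:
arm_command([
  {"linear": [0, 0, 0.001], "turn": 0},
  {"linear": [0, 0, 0], "turn": 0},
])

```text
t: 12.25
ee_pos: [579.9, -14.6, 116.2]
orientation: [3.021, 0.862, 0.0]
ft_force: [-1.7, 1.2, 6.0]
width: 37.5
grasp_force: 2.8
```

Call:
arm_command([
  {"linear": [0, 0, 0.001], "turn": 0},
  {"linear": [0, 0, 0], "turn": 0},
])

```text
t: 12.45
ee_pos: [580.0, -14.5, 116.0]
orientation: [3.021, 0.862, 0.001]
ft_force: [-4.1, 0.4, 13.1]
width: 36.9
grasp_force: 6.6
```

Call:
arm_command([
  {"linear": [0, 0, 0.001], "turn": 0},
  {"linear": [0, 0, 0], "turn": 0},
])

```text
t: 12.65
ee_pos: [580.1, -14.6, 115.8]
orientation: [3.021, 0.862, 0.001]
ft_force: [-7.2, 1.3, 20.0]
width: 37.6
grasp_force: 10.3
```

Call:
arm_command([
  {"linear": [0, 0, 0.001], "turn": 0},
  {"linear": [0, 0, 0], "turn": 0},
])

```text
t: 12.85
ee_pos: [580.2, -14.6, 115.7]
orientation: [3.021, 0.862, 0.002]
ft_force: [-10.0, 0.7, 27.6]
width: 37.4
grasp_force: 14.0
```

The rim contact comes at TCP z=116.3, so the tips sit 3.7 mm above the TCP. For b≈130.7, the squeeze goes at TCP z≈128.

Call:
arm_command([
  {"linear": [0, 0, -0.004], "turn": 0},
  {"linear": [0, 0, -0.004], "turn": 0},
  {"linear": [0, 0, -0.004], "turn": 0},
  {"linear": [0, 0, -0.0035], "turn": 0},
  {"linear": [0, 0, 0], "turn": -0.1},
  {"linear": [0, 0, 0], "turn": -0.14},
  {"linear": [0, 0, 0], "turn": -0.14},
  {"linear": [0, 0, 0], "turn": -0.14},
  {"linear": [0, 0, 0], "turn": -0.14},
  {"linear": [0, 0, 0], "turn": -0.14},
], jaw=1)

```text
t: 13.85
ee_pos: [579.7, -14.6, 127.9]
orientation: [-2.441, -1.977, 0.001]
ft_force: [0.5, -0.9, 0.5]
width: 87.5
grasp_force: 0.0
```

Call:
arm_command([
  {"linear": [0, 0, 0], "turn": -0.14},
  {"linear": [0, 0, 0], "turn": -0.14},
  {"linear": [0, 0, 0], "turn": -0.14},
  {"linear": [0, 0, 0], "turn": -0.14},
  {"linear": [0, 0, 0], "turn": -0.14},
  {"linear": [0, 0, 0], "turn": -0.14},
  {"linear": [0, 0, 0], "turn": -0.05},
  {"linear": [0, 0, 0], "turn": 0},
  {"linear": [0, 0, 0], "turn": 0},
])

```text
t: 14.75
ee_pos: [579.8, -14.6, 128.0]
orientation: [-1.363, -2.83, 0.0]
ft_force: [-0.1, 0.2, -1.0]
width: 87.8
grasp_force: 0.0
```

```bash
python3 -c "
from h import *
to([580.1,-14.7,128],0.67)"
```

```text
t 14.75 p [579.8 -14.6 128. ] yaz 0.673 tilt [-0.0003  0.    ] shift [-0.3  0.2 -0. ] turn 0.003 F [-0.1  0.2 -1. ] M [-0.01  0.03  0.02] w 87.8 q6 -0.72
```

Call:
arm_command([
  {"linear": [0, 0, 0], "turn": 0},
  {"linear": [0, 0, 0], "turn": 0},
  {"linear": [0, 0, 0], "turn": 0},
  {"linear": [0, 0, 0], "turn": 0},
  {"linear": [0, 0, 0], "turn": 0},
  {"linear": [0, 0, 0], "turn": 0},
  {"linear": [0, 0, 0], "turn": 0},
  {"linear": [0, 0, 0], "turn": 0},
], jaw=-1)

```text
t: 15.55
ee_pos: [579.7, -15.0, 128.2]
orientation: [1.36, 2.832, -0.002]
ft_force: [0.6, -0.2, 0.4]
width: 29.6
grasp_force: 30.1
```

Call:
arm_command([
  {"linear": [0, 0, 0.001], "turn": 0},
  {"linear": [0, 0, 0.001], "turn": 0},
  {"linear": [0, 0, 0.001], "turn": 0},
  {"linear": [0, 0, 0], "turn": 0},
])

```text
t: 15.95
ee_pos: [579.7, -14.9, 124.9]
orientation: [-1.36, -2.832, 0.001]
ft_force: [-0.6, -4.5, 1.4]
width: 29.6
grasp_force: 30.1
```

Call:
arm_command([
  {"linear": [0, 0, 0.001], "turn": 0},
  {"linear": [0, 0, 0.001], "turn": 0},
])

```text
t: 16.15
ee_pos: [579.7, -14.9, 123.0]
orientation: [1.36, 2.832, -0.001]
ft_force: [-1.3, -4.6, 2.5]
width: 29.8
grasp_force: 30.1
```

Call:
arm_command([
  {"linear": [0, 0, 0.0005], "turn": 0},
  {"linear": [0, 0, 0.0005], "turn": 0},
])

```text
t: 16.35
ee_pos: [579.7, -14.9, 122.0]
orientation: [1.36, 2.832, -0.001]
ft_force: [-1.1, -4.8, 3.2]
width: 29.5
grasp_force: 30.1
```

Call:
arm_command([
  {"linear": [0, 0, 0.001], "turn": 0},
  {"linear": [0, 0, 0.001], "turn": 0},
])

```text
t: 16.55
ee_pos: [579.7, -14.9, 120.0]
orientation: [-1.36, -2.832, 0.001]
ft_force: [-1.1, -5.3, 3.5]
width: 29.8
grasp_force: 30.1
```

Call:
arm_command([
  {"linear": [0, 0, 0.001], "turn": 0},
  {"linear": [0, 0, 0.0005], "turn": 0},
])

```text
t: 16.75
ee_pos: [579.7, -14.9, 118.5]
orientation: [-1.36, -2.832, 0.001]
ft_force: [-1.3, -5.0, 2.6]
width: 29.7
grasp_force: 30.1
```

Call:
arm_command([
  {"linear": [0, 0, 0.001], "turn": 0},
  {"linear": [0, 0, 0.0005], "turn": 0},
  {"linear": [0, 0, 0], "turn": 0},
])

```text
t: 17.05
ee_pos: [579.7, -14.9, 116.9]
orientation: [-1.36, -2.832, 0.001]
ft_force: [0.4, -5.1, 1.9]
width: 29.5
grasp_force: 30.1
```

Call:
arm_command([
  {"linear": [0, 0, 0], "turn": 0},
  {"linear": [0, 0, 0], "turn": 0},
  {"linear": [0, 0, 0], "turn": 0},
  {"linear": [0, 0, 0], "turn": 0},
  {"linear": [0, 0, 0], "turn": 0},
], jaw=0.2)

```text
t: 17.55
ee_pos: [579.8, -14.4, 117.0]
orientation: [-1.36, -2.832, -0.0]
ft_force: [-0.9, 0.5, -0.3]
width: 52.8
grasp_force: 0.0
```

Call:
arm_command([
  {"linear": [0, 0, -0.004], "turn": 0},
  {"linear": [0, 0, -0.005], "turn": 0},
  {"linear": [0, 0, -0.005], "turn": 0},
  {"linear": [0, 0, -0.005], "turn": 0},
  {"linear": [0, 0, -0.0025], "turn": 0},
  {"linear": [0, 0, 0], "turn": 0},
])

```text
t: 18.15
ee_pos: [580.2, -14.6, 139.2]
orientation: [1.36, 2.831, 0.001]
ft_force: [0.8, -0.2, -0.5]
width: 52.4
grasp_force: 0.0
```

```bash
python3 - <<'E'
from h import *
to([579.9,-14.7,138.4],0.67)
c=cam('wrist');cv2.imwrite('pics/w6.png',cv2.resize(c[0][140:330,130:382],None,fx=3,fy=3,interpolation=cv2.INTER_CUBIC))
E
```

```text
t 18.15 p [580.2 -14.6 139.2] yaz 0.675 tilt [ 0.0011 -0.    ] shift [ 0.1 -0.3  0.8] turn 0.005 F [ 0.8 -0.2 -0.5] M [-0.07 -0.04  0.02] w 52.4 q6 -0.72
```

View pics/w6.png

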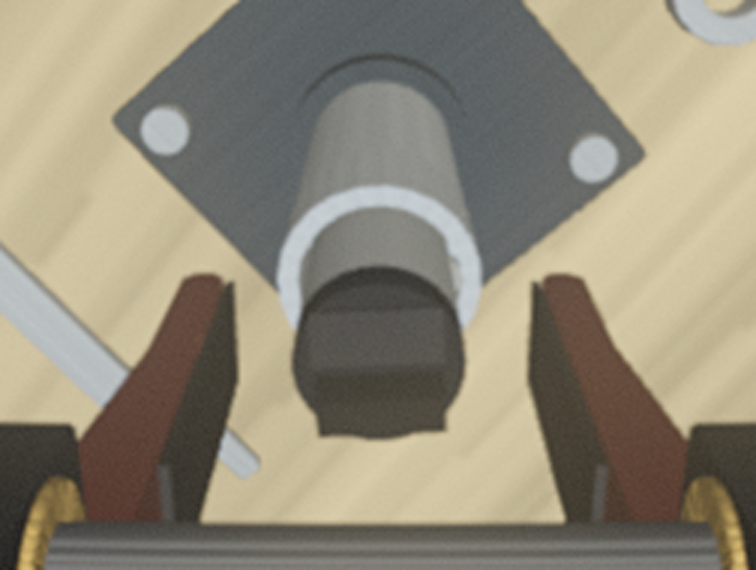

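The picture shows the button held in the bore: nothing protrudes, only a sliver at (455,260). I'll regrip higher and push down.

Call:
arm_command([
  {"linear": [0, 0, 0], "turn": 0},
  {"linear": [0, 0, 0], "turn": 0},
  {"linear": [0, 0, 0], "turn": 0},
  {"linear": [0, 0, 0], "turn": 0},
  {"linear": [0, 0, 0], "turn": 0},
  {"linear": [0, 0, 0], "turn": 0},
], jaw=-1)

```text
t: 18.8
ee_pos: [579.5, -14.7, 138.4]
orientation: [-1.36, -2.831, 0.001]
ft_force: [-0.9, -1.1, -0.0]
width: 29.5
grasp_force: 30.0
```

Call:
arm_command([
  {"linear": [0, 0, 0.001], "turn": 0},
  {"linear": [0, 0, 0.001], "turn": 0},
  {"linear": [0, 0, 0.001], "turn": 0},
])

```text
t: 19.1
ee_pos: [579.5, -14.7, 135.6]
orientation: [-1.36, -2.831, 0.001]
ft_force: [-3.8, -2.0, 3.4]
width: 29.2
grasp_force: 30.0
```

Call:
arm_command([
  {"linear": [0, 0, 0.0015], "turn": 0},
  {"linear": [0, 0, 0.0015], "turn": 0},
  {"linear": [0, 0, 0.0015], "turn": 0},
  {"linear": [0, 0, 0.0015], "turn": 0},
])

```text
t: 19.5
ee_pos: [579.5, -14.7, 129.3]
orientation: [-1.36, -2.831, 0.001]
ft_force: [-4.3, -2.3, 3.7]
width: 29.2
grasp_force: 30.0
```

Call:
arm_command([
  {"linear": [0, 0, 0.0015], "turn": 0},
  {"linear": [0, 0, 0.0015], "turn": 0},
  {"linear": [0, 0, 0.0015], "turn": 0},
  {"linear": [0, 0, 0.0015], "turn": 0},
])

```text
t: 19.9
ee_pos: [579.5, -14.7, 123.3]
orientation: [-1.36, -2.831, 0.001]
ft_force: [-4.2, -2.5, 4.1]
width: 29.3
grasp_force: 30.0
```

Call:
arm_command([
  {"linear": [0, 0, 0.0005], "turn": 0},
  {"linear": [0, 0, 0.0005], "turn": 0},
  {"linear": [0, 0, 0.0005], "turn": 0},
])

```text
t: 20.2
ee_pos: [579.5, -14.7, 121.9]
orientation: [-1.36, -2.831, 0.001]
ft_force: [-4.7, -2.3, 2.5]
width: 29.2
grasp_force: 30.0
```

Call:
arm_command([
  {"linear": [0, 0, 0.0005], "turn": 0},
  {"linear": [0, 0, 0.0005], "turn": 0},
])

```text
t: 20.4
ee_pos: [579.5, -14.7, 120.9]
orientation: [-1.36, -2.831, 0.001]
ft_force: [-4.2, -3.0, 3.3]
width: 29.2
grasp_force: 30.0
```

Call:
arm_command([
  {"linear": [0, 0, 0.0005], "turn": 0},
  {"linear": [0, 0, 0.0002], "turn": 0},
])

```text
t: 20.6
ee_pos: [579.5, -14.7, 120.2]
orientation: [-1.36, -2.831, 0.001]
ft_force: [-4.2, -3.3, 2.8]
width: 29.2
grasp_force: 30.0
```

Call:
arm_command([
  {"linear": [0, 0, 0.0005], "turn": 0},
  {"linear": [0, 0, 0.0005], "turn": 0},
])

```text
t: 20.8
ee_pos: [579.5, -14.7, 119.5]
orientation: [-1.36, -2.831, 0.001]
ft_force: [-6.5, -3.5, 11.6]
width: 29.6
grasp_force: 30.0
```

Call:
arm_command([
  {"linear": [0, 0, 0.0005], "turn": 0},
  {"linear": [0, 0, 0], "turn": 0},
])

```text
t: 21.0
ee_pos: [579.5, -14.7, 119.6]
orientation: [-1.36, -2.831, 0.001]
ft_force: [-7.7, -3.6, 11.1]
width: 28.9
grasp_force: 30.0
```

Call:
arm_command([
  {"linear": [0, 0, 0.0005], "turn": 0},
  {"linear": [0, 0, 0], "turn": 0},
])

```text
t: 21.2
ee_pos: [579.6, -14.7, 119.5]
orientation: [-1.36, -2.832, 0.001]
ft_force: [-9.4, -3.1, 15.3]
width: 29.2
grasp_force: 30.0
```

The post bottomed at TCP 119.6. I'll relax the push and turn clockwise towards the hole, which should be about 0.48 rad away.

Call:
arm_command([
  {"linear": [0, 0, -0.001], "turn": 0},
  {"linear": [0, 0, 0], "turn": 0},
])

```text
t: 21.4
ee_pos: [579.5, -14.7, 119.6]
orientation: [-1.36, -2.831, 0.001]
ft_force: [-5.4, -3.2, 7.1]
width: 29.1
grasp_force: 30.0
```

Call:
arm_command([
  {"linear": [0, 0, 0], "turn": 0.02},
  {"linear": [0, 0, 0], "turn": 0.04},
  {"linear": [0, 0, 0], "turn": 0.04},
  {"linear": [0, 0, 0], "turn": 0},
])

```text
t: 21.8
ee_pos: [579.6, -14.6, 119.6]
orientation: [-1.502, -2.759, 0.0]
ft_force: [-5.1, -3.0, 6.4]
width: 28.9
grasp_force: 30.0
```

```bash
python3 -c "
from h import *
to([580.1,-14.7,119.5],0.19)"
```

```text
t 21.8 p [579.6 -14.6 119.6] yaz 0.574 tilt [-0.0005 -0.0001] shift [-0.3  0.4  0.1] turn 0.384 F [-5.1 -3.   6.4] M [-0.58  0.94 -0.  ] w 28.9 q6 -0.62
```

Call:
arm_command([
  {"linear": [0, 0, 0], "turn": 0.04},
  {"linear": [0, 0, 0], "turn": 0.04},
  {"linear": [0, 0, 0], "turn": 0.04},
  {"linear": [0, 0, 0], "turn": 0.03},
  {"linear": [0, 0, 0], "turn": 0},
])

```text
t: 22.3
ee_pos: [579.7, -14.6, 119.6]
orientation: [-1.704, -2.639, 0.0]
ft_force: [-5.5, -2.2, 5.7]
width: 29.2
grasp_force: 30.0
```

```bash
cat > m.py <<'E'
from h import *
to([580.1,-14.7,119.5],0.19)
E
python3 m.py
```

```text
t 22.3 p [579.7 -14.6 119.6] yaz 0.424 tilt [-0.0002 -0.    ] shift [-0.3  0.3  0.1] turn 0.234 F [-5.5 -2.2  5.7] M [-0.53  0.88 -0.01] w 29.2 q6 -0.47
```

Call:
arm_command([
  {"linear": [0, 0, 0], "turn": 0.03},
  {"linear": [0, 0, 0], "turn": 0.02},
  {"linear": [0, 0, 0], "turn": 0},
])

```text
t: 22.6
ee_pos: [579.8, -14.5, 119.6]
orientation: [-1.769, -2.596, 0.0]
ft_force: [-3.7, -2.0, 5.2]
width: 29.4
grasp_force: 30.0
```

```bash
python3 m.py
```

```text
t 22.6 p [579.8 -14.5 119.6] yaz 0.374 tilt [-0.0001  0.    ] shift [-0.3  0.3  0.1] turn 0.184 F [-3.7 -2.   5.2] M [-0.45  0.88 -0.04] w 29.4 q6 -0.42
```

Call:
arm_command([
  {"linear": [0, 0, 0], "turn": 0.02},
  {"linear": [0, 0, 0], "turn": 0.02},
  {"linear": [0, 0, 0], "turn": 0},
])

```text
t: 22.9
ee_pos: [579.8, -14.5, 119.6]
orientation: [-1.821, -2.56, -0.0]
ft_force: [-4.5, -2.7, 6.0]
width: 29.3
grasp_force: 30.0
```

```bash
python3 m.py
```

```text
t 22.9 p [579.8 -14.5 119.6] yaz 0.334 tilt [0.     0.0001] shift [-0.2  0.2  0.1] turn 0.144 F [-4.5 -2.7  6. ] M [-0.48  0.86 -0.12] w 29.3 q6 -0.38
```

Call:
arm_command([
  {"linear": [0, 0, 0], "turn": 0.02},
  {"linear": [0, 0, 0], "turn": 0.02},
  {"linear": [0, 0, 0], "turn": 0},
])

```text
t: 23.2
ee_pos: [579.9, -14.5, 119.6]
orientation: [1.872, 2.523, 0.0]
ft_force: [-3.9, -2.2, 5.7]
width: 29.2
grasp_force: 30.0
```

```bash
python3 m.py
```

```text
t 23.2 p [579.9 -14.5 119.6] yaz 0.294 tilt [0.0001 0.0001] shift [-0.2  0.2  0.1] turn 0.104 F [-3.9 -2.2  5.7] M [-0.55  0.81 -0.1 ] w 29.2 q6 -0.34
```

Call:
arm_command([
  {"linear": [0, 0, 0], "turn": 0.02},
  {"linear": [0, 0, 0], "turn": 0.02},
  {"linear": [0, 0, 0], "turn": 0},
])

```text
t: 23.5
ee_pos: [579.9, -14.5, 119.6]
orientation: [1.922, 2.485, 0.0]
ft_force: [-4.4, -2.5, 5.4]
width: 29.3
grasp_force: 30.0
```

```bash
python3 m.py
```

```text
t 23.5 p [579.9 -14.5 119.6] yaz 0.254 tilt [0.0001 0.0001] shift [-0.3  0.2  0.1] turn 0.064 F [-4.4 -2.5  5.4] M [-0.45  0.8  -0.07] w 29.3 q6 -0.3
```

Call:
arm_command([
  {"linear": [0, 0, 0], "turn": 0.02},
  {"linear": [0, 0, 0], "turn": 0.02},
  {"linear": [0, 0, 0], "turn": 0},
])

```text
t: 23.8
ee_pos: [579.9, -14.5, 119.6]
orientation: [1.971, 2.446, 0.0]
ft_force: [-4.0, -2.1, 4.8]
width: 28.8
grasp_force: 30.0
```

```bash
python3 m.py
```

```text
t 23.8 p [579.9 -14.5 119.6] yaz 0.214 tilt [0.0002 0.0001] shift [-0.3  0.1  0.1] turn 0.024 F [-4.  -2.1  4.8] M [-0.5   0.78 -0.11] w 28.8 q6 -0.26
```

Call:
arm_command([
  {"linear": [0, 0, 0], "turn": 0.02},
  {"linear": [0, 0, 0], "turn": 0},
])

```text
t: 24.0
ee_pos: [579.9, -14.5, 119.6]
orientation: [1.995, 2.426, 0.0]
ft_force: [-3.8, -1.9, 4.2]
width: 29.3
grasp_force: 30.0
```

```bash
python3 m.py
```

```text
t 24.0 p [579.9 -14.5 119.6] yaz 0.194 tilt [0.0002 0.0001] shift [-0.2  0.1  0.1] turn 0.004 F [-3.8 -1.9  4.2] M [-0.5   0.76 -0.06] w 29.3 q6 -0.24
```

Call:
arm_command([
  {"linear": [0, 0, 0], "turn": 0.02},
  {"linear": [0, 0, 0], "turn": 0},
])

```text
t: 24.2
ee_pos: [580.0, -14.5, 119.6]
orientation: [2.019, 2.406, 0.0]
ft_force: [-3.8, -1.7, 4.7]
width: 29.3
grasp_force: 30.0
```

```bash
python3 m.py
```

```text
t 24.2 p [580.  -14.5 119.6] yaz 0.174 tilt [0.0003 0.0001] shift [-0.2  0.1  0.1] turn -0.016 F [-3.8 -1.7  4.7] M [-0.43  0.77 -0.  ] w 29.3 q6 -0.22
```

Call:
arm_command([
  {"linear": [0, 0, 0], "turn": 0.02},
  {"linear": [0, 0, 0], "turn": 0},
])

```text
t: 24.4
ee_pos: [580.0, -14.5, 119.6]
orientation: [2.043, 2.386, 0.0]
ft_force: [-3.7, -2.1, 5.5]
width: 29.1
grasp_force: 30.0
```

```bash
python3 m.py
```

```text
t 24.4 p [580.  -14.5 119.6] yaz 0.154 tilt [0.0003 0.0001] shift [-0.2  0.1  0.1] turn -0.036 F [-3.7 -2.1  5.5] M [-0.47  0.79 -0.05] w 29.1 q6 -0.2
```

Call:
arm_command([
  {"linear": [0, 0, 0], "turn": 0.015},
  {"linear": [0, 0, 0], "turn": 0},
])

```text
t: 24.6
ee_pos: [580.0, -14.5, 119.6]
orientation: [2.061, 2.371, 0.001]
ft_force: [-4.5, -2.2, 5.0]
width: 29.1
grasp_force: 30.0
```

```bash
python3 m.py
```

```text
t 24.6 p [580.  -14.5 119.6] yaz 0.14 tilt [0.0004 0.0001] shift [-0.2  0.1  0.1] turn -0.05 F [-4.5 -2.2  5. ] M [-0.48  0.73 -0.06] w 29.1 q6 -0.19
```

Call:
arm_command([
  {"linear": [0, 0, 0], "turn": 0.02},
  {"linear": [0, 0, 0], "turn": 0},
])

```text
t: 24.8
ee_pos: [580.0, -14.5, 119.6]
orientation: [2.085, 2.35, 0.0]
ft_force: [-4.2, -2.4, 4.8]
width: 29.6
grasp_force: 30.0
```

```bash
python3 m.py
```

```text
t 24.8 p [580.  -14.5 119.6] yaz 0.119 tilt [0.0004 0.0001] shift [-0.2  0.1  0.1] turn -0.071 F [-4.2 -2.4  4.8] M [-0.43  0.73 -0.06] w 29.6 q6 -0.17
```

Call:
arm_command([
  {"linear": [0, 0, 0], "turn": 0.02},
  {"linear": [0, 0, 0], "turn": 0},
])

```text
t: 25.0
ee_pos: [580.0, -14.5, 119.6]
orientation: [2.108, 2.329, 0.001]
ft_force: [-4.0, -2.6, 4.6]
width: 28.9
grasp_force: 30.0
```

```bash
python3 m.py
```

```text
t 25.0 p [580.  -14.5 119.6] yaz 0.099 tilt [0.0004 0.0001] shift [-0.2  0.   0.1] turn -0.091 F [-4.  -2.6  4.6] M [-0.44  0.73 -0.01] w 28.9 q6 -0.14
```

Call:
arm_command([
  {"linear": [0, 0, 0], "turn": 0.015},
  {"linear": [0, 0, 0], "turn": 0},
])

```text
t: 25.2
ee_pos: [580.0, -14.5, 119.6]
orientation: [2.126, 2.313, 0.001]
ft_force: [-3.6, -2.3, 5.6]
width: 29.2
grasp_force: 30.0
```

```bash
python3 m.py
```

```text
t 25.2 p [580.  -14.5 119.6] yaz 0.084 tilt [0.0004 0.0001] shift [-0.2  0.   0.1] turn -0.106 F [-3.6 -2.3  5.6] M [-0.46  0.71 -0.05] w 29.2 q6 -0.13
```

Call:
arm_command([
  {"linear": [0, 0, 0], "turn": 0.015},
  {"linear": [0, 0, 0], "turn": 0},
])

```text
t: 25.4
ee_pos: [580.1, -14.5, 119.6]
orientation: [2.143, 2.297, 0.001]
ft_force: [-3.3, -1.7, 5.2]
width: 29.5
grasp_force: 30.0
```

```bash
python3 m.py
```

```text
t 25.4 p [580.1 -14.5 119.6] yaz 0.069 tilt [0.0005 0.0001] shift [-0.2  0.   0.1] turn -0.121 F [-3.3 -1.7  5.2] M [-0.42  0.76  0.01] w 29.5 q6 -0.12
```

Call:
arm_command([
  {"linear": [0, 0, 0], "turn": 0.015},
  {"linear": [0, 0, 0], "turn": 0},
])

```text
t: 25.6
ee_pos: [580.1, -14.5, 119.6]
orientation: [2.16, 2.281, 0.001]
ft_force: [-3.5, -2.4, 6.3]
width: 29.3
grasp_force: 30.0
```

```bash
python3 m.py
```

```text
t 25.6 p [580.1 -14.5 119.6] yaz 0.054 tilt [0.0005 0.0001] shift [-0.2  0.   0.1] turn -0.136 F [-3.5 -2.4  6.3] M [-0.41  0.77  0.02] w 29.3 q6 -0.1
```

```bash
python3 - <<'E'
from h import *
f=cv2.imread('pics/w5.png').min(2)
for y in range(122,182,4): print(y,' '.join(f'{v:3d}' for v in f[y,376:476:4]))
E
```

```text
122 143 143 141 143 143 139 138 137 133 135 132 131 127 129 125 129 125 122 115 101 103 102  99 101 100
126 144 143 143 144 141 139 138 137 132 133 132 131 128 128 129 127 125 123 117 103 101  98 100  99  96
130 143 143 143 142 145 139 139 133 130 133 129 128 130 126 129 126 123 122 120 104  98 101  99 101 102
134 143 143 144 142 140 172 186 178 175 167 153 141 129 127 125 128 128 123 122 112  99 102 100  99  99
138 141 143 139 141 137 179 206 202 203 206 206 202 179 158 132 124 128 123 123 115 101 100 101 101 100
142 141 141 140 141 135 156 204 202 204 204 205 203 205 206 189 153 127 124 123 120 103 100 100 103 102
146 141 140 141 140 136 140 205 205 205 206 204 202 203 205 204 203 173 132 124 120 109 102 102 100 102
150 142 143 142 141 138 143 184 186 188 190 192 204 202 202 204 206 208 189 142 121 113 102  98  99 101
154 146 143 140 142 140 136 133 131 134 134 140 150 172 192 202 207 206 205 190 132 114  99 100 102 101
158 142 141 140 140 141 138 139 137 135 136 133 133 126 133 150 184 204 201 202 181 128 102 103  99 102
162 142 144 142 137 139 145 146 145 139 141 134 129 130 129 126 128 163 195 205 199 151 108 101 100 101
166 150 138 131 133 132 158 188 202 195 193 186 172 146 138 127 126 123 138 170 153 137 116 104 101 100
170 149 155 166 166 161 154 141 161 198 203 205 206 202 193 170 144 126 123 124 135 141 120 102 101 100
174 166 182 186 186 183 180 172 142 162 202 203 204 205 204 202 199 172 140 122 124 134 128 106 101 104
178 188 189 191 188 188 189 186 169 145 177 200 204 203 202 203 207 206 192 154 128 126 129 112  96 102
```

The hole's sill, from the earlier picture, gives a centre azimuth of about 0.06, so the pin should be near the middle now. I'll feel gently for the edge to confirm.

Call:
arm_command([
  {"linear": [0, 0, 0], "turn": 0.015},
  {"linear": [0, 0, 0], "turn": 0},
])

```text
t: 25.8
ee_pos: [580.1, -14.5, 119.6]
orientation: [2.177, 2.264, 0.001]
ft_force: [-3.8, -1.9, 4.0]
width: 29.2
grasp_force: 30.0
```

```bash
python3 m.py
```

```text
t 25.8 p [580.1 -14.5 119.6] yaz 0.039 tilt [0.0005 0.0001] shift [-0.2  0.   0.1] turn -0.151 F [-3.8 -1.9  4. ] M [-0.46  0.73 -0.02] w 29.2 q6 -0.08
```

Call:
arm_command([
  {"linear": [0, 0, 0], "turn": 0.015},
  {"linear": [0, 0, 0], "turn": 0},
])

```text
t: 26.0
ee_pos: [580.1, -14.5, 119.6]
orientation: [2.194, 2.248, 0.001]
ft_force: [-3.5, -2.2, 6.1]
width: 29.1
grasp_force: 30.0
```

```bash
python3 m.py
```

```text
t 26.0 p [580.1 -14.5 119.6] yaz 0.024 tilt [0.0006 0.0001] shift [-0.2 -0.   0.1] turn -0.166 F [-3.5 -2.2  6.1] M [-0.46  0.63  0.01] w 29.1 q6 -0.07
```

Call:
arm_command([
  {"linear": [0, 0, 0], "turn": 0},
  {"linear": [0, 0, 0], "turn": 0},
  {"linear": [0, 0, 0], "turn": 0},
  {"linear": [0, 0, 0], "turn": 0.1},
  {"linear": [0, 0, 0], "turn": 0.14},
  {"linear": [0, 0, 0], "turn": 0.14},
  {"linear": [0, 0, 0], "turn": 0.14},
  {"linear": [0, 0, 0], "turn": 0.14},
  {"linear": [0, 0, 0], "turn": 0.14},
  {"linear": [0, 0, 0], "turn": 0.14},
], jaw=0.2)

```text
t: 27.0
ee_pos: [580.1, -14.4, 119.3]
orientation: [2.977, 1.003, 0.001]
ft_force: [0.7, -0.5, 1.1]
width: 52.5
grasp_force: 0.0
```

Call:
arm_command([
  {"linear": [0, 0, 0], "turn": 0.14},
  {"linear": [0, 0, 0], "turn": 0.14},
  {"linear": [0, 0, 0], "turn": 0.14},
  {"linear": [0, 0, 0], "turn": 0.14},
  {"linear": [0, 0, 0], "turn": 0},
  {"linear": [0, 0, 0], "turn": 0},
])

```text
t: 27.6
ee_pos: [580.0, -14.5, 119.3]
orientation: [-3.138, -0.156, -0.0]
ft_force: [0.1, -0.6, -0.9]
width: 52.6
grasp_force: 0.0
```

```bash
python3 - <<'E'
from h import *
to([580.1,-14.6,119.5],-1.45)
c=cam('wrist');f=c[0];cv2.imwrite('pics/w7.png',f);A=np.array([580.,-14.6]);g=f.min(2)
P=lambda az,r,z: proj(c,[A[0]+r*np.cos(az),A[1]+r*np.sin(az),z])[0].round(1)
for az in (-.3,-.15,0,.15,.3): print(az,'sill out/in',P(az,20.5,92),P(az,16.5,92),'top edge',P(az,20.5,108),'pin tip',P(az,24,100),'rim',P(az,20.5,120))
print('cols 235..285 by 2')
for y in range(188,226,1): print(y,' '.join(f'{v:3d}' for v in g[y,226:290:2]))
E
```

```text
t 27.6 p [580.  -14.5 119.3] yaz -1.471 tilt [0.0003 0.0001] shift [ 0.1  0.1 -0.2] turn -0.021 F [ 0.1 -0.6 -0.9] M [-0.05  0.18  0.03] w 52.6 q6 1.43
-0.3 sill out/in [271.3 200. ] [268.7 205.7] top edge [272.4 208.7] pin tip [274.2 199. ] rim [273.4 216.1]
-0.15 sill out/in [266.5 198.5] [264.9 204.5] top edge [267.3 207. ] pin tip [268.4 197.1] rim [267.9 214.4]
0 sill out/in [261.6 197.7] [260.9 203.8] top edge [262.  206.2] pin tip [262.4 196.1] rim [262.2 213.5]
0.15 sill out/in [256.6 197.6] [256.9 203.8] top edge [256.5 206. ] pin tip [256.3 196. ] rim [256.5 213.3]
0.3 sill out/in [251.6 198.2] [253.  204.2] top edge [251.2 206.7] pin tip [250.2 196.7] rim [250.8 214. ]
cols 235..285 by 2
188  96  98  96  90 102 133 133 134 136 134 130 127 128 128 127 123 123 125 122 122 126 125 124 123 124 119 118 118 107  91  95  97
189  97  99  97  95 107 136 137 134 133 132 131 126 128 124 127 126 126 125 123 125 127 124 121 123 120 119 116 117 109  91  95  98
190  96  95  93  93 113 137 136 134 137 133 130 127 129 127 129 123 125 124 124 125 122 122 121 122 122 118 116 116 113  95  98 
[... 3923 characters left out ...]
 196 200 197 198 201 202 185 137 117 117
221 107 130 132 139 175 197 199 196 197 201 196 175 152 129 123 118 112 108 112 120 131 147 177 196 198 201 200 199 199 171 127 116
222 114 133 132 162 197 200 198 197 197 193 176 138 119 114 114 112 113 111 114 110 115 113 138 176 190 201 200 199 198 189 158 115
223 116 131 140 186 201 200 199 198 194 164 139 116 115 119 115 116 113 112 111 110 115 108 110 131 160 195 199 199 197 197 186 128
224 120 131 157 195 200 202 200 198 177 133 119 117 118 115 118 116 114 112 112 112 113 112 110 111 124 174 199 197 197 196 198 151
225 121 134 176 198 199 202 199 186 146 117 120 120 118 115 118 114 117 112 112 111 114 112 114 109 109 138 187 198 196 199 201 173
```

The pin (grey 185) stands out through the hole, spanning u≈251–267 and centred in the sill at u≈242–276. Its tip is at v≈196, exactly where a fully out pin should be. I'll retreat and hand in.

Call:
arm_command([
  {"linear": [0, 0, 0], "turn": 0},
  {"linear": [0, 0, 0], "turn": 0},
  {"linear": [0, 0, -0.008], "turn": 0},
  {"linear": [0, 0, -0.015], "turn": 0},
  {"linear": [0, 0, -0.02], "turn": 0},
  {"linear": [0, 0, -0.02], "turn": 0},
  {"linear": [0, 0, -0.02], "turn": 0},
  {"linear": [0, 0, -0.01], "turn": 0},
  {"linear": [0, 0, 0], "turn": 0},
  {"linear": [0, 0, 0], "turn": 0},
], jaw=0.5)

```text
t: 28.65
ee_pos: [579.6, -14.6, 212.3]
orientation: [3.138, 0.151, 0.0]
ft_force: [-0.2, -0.4, 0.2]
width: 66.1
grasp_force: 0.0
```

```bash
python3 - <<'E'
from h import *
print(ctrl.get_obs()['ft_force'].round(1), ctrl.close_job())
E
```

```text
the job is handed in; nothing more can be done
[-0.2 -0.4  0.2] None
```

I handed the job in at 28.65 s with the post bottomed, the button seen fully out through the sleeve's hole, and the gripper open and clear. The close call returned no verdict.

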